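Pull the snug stopper off the reclining storage jar

ROBOT

A 6-joint arm with a two-finger parallel gripper is mounted at the origin on a cart in front of the work surface, level with it; the furniture and walls round the work are solid. World frame = base frame: x ahead of the robot, y to its left, z up, the work surface at z = 0. Lengths are in mm, angles in rad, forces in N, time in s.
With the tool pointing down it reaches from about 350 to 875 mm from the base axis. Payload 4.2 kg.
Tool frame: the origin (TCP) lies midway between the tips of the shut fingers; the grasp point (between the pads) lies 19 mm behind it (tcp_to_grasp is the distance from the TCP to the grasp point, in mm); z points along the fingers, y is the line along which they close (so a half turn about z gives the same grasp; the last joint's range is limited). The gripper opens to 85 mm and grips with 20 to 120 N. Pads are 22 mm wide; open, the fingers measure 114 mm over their backs; the gripper's body (76 mm by 85 mm) begins 54 mm behind the grasp point. The pads swing forward as they close: fully open they stand 13 mm farther back than shut.
Start: joints at [1.569, 0.385, 0.008, 0, -1.194, -0.259], TCP at [161.127, 603.852, 231.312] pointing down, gripper open.
Joint ranges: [-3.14, 3.14], [-1.21, 2.06], [-1.07, 1.41], [-3.16, 2.05], [-2.99, -0.16], [-3.1, 3.1]. Speed limits (rad/s): [2.79, 2.79, 3.14, 3.14, 3.14, 3.14].

INTERFACE

Orientations are given as a unit quaternion [x, y, z, w].
In Python, from bench import read_state, get_image, job_done, tcp_to_grasp gives the robot as it stands.
- The arm moves only by the tool jog_arm, never from a script. Its argument "plan" is a list of rows, each a list of 3 entries, a list of its own where there are three numbers: the finger opening in mm, from 0 to 85.4, then the shift along the tool's x, y, z as a fraction of full scale, then the turn, a rotation vector about the tool's x, y, z as a fraction of full scale. A call has 1 to 10 rows; each row is the pose to reach, as a shift and turn from the pose commanded when the call began, along the tool's axes at that moment; what a row does not reach only later rows make up. Full scale, the value 1, is 0.1 m for a shift and 60 degrees for a turn. A row lasts 1/8 s, in which the tool goes at most 62.5 mm and 10.7 degrees, less where a joint would pass 70% of its speed; a pose out of reach is approached as far as the arm can. A call with a number of a shift or a turn outside -1 to 1 is refused whole. A call with a gripper value outside its range is refused whole. The fingers move at their own pace and stop on an object; the grip force is fixed at half the most. Time passes only in rows, so rows that repeat a pose let the fingers close. It gives the time, the measured TCP pose, the force, the opening and the grip force at its end, in the units of the state.
- read_state(): the state, without advancing time (a new reading comes with each control period).
- get_image(name): name is "scene" or "top" or "wrist"; returns a dict with "img" (384x512x3 uint8, red, green, blue), "range_z" (384x512 float32, mm along the optical axis (not along the pixel's ray), 0 where there is no reading), "intrinsics" (3x3 intrinsics, pixels), "extrinsics" (4x4, takes a point from camera to world coordinates); the wrist camera has in their place "tool_from_camera" (4x4, takes a point from camera to tool coordinates, whose origin is the TCP and whose axes are the flange's). Camera axes: x right, y down, z forward; pixel columns grow to the right and rows downward; lengths in mm; the calibration is good to about 2 mm. The wrist camera is an equidistant fisheye: a pixel r from the principal point sees the ray r / f radians off the axis. A picture is of the moment at which its call begins: read the wrist's pose just before it.
- job_done(): hands the job in; it is judged then, once.
The state is a dict: "clock": time; "joints": joint angles; "joint_vel": joint speeds; "joint_efforts": joint torques, N m; "position": TCP position; "ee_rot": TCP orientation; "contact_force": force on the tool from outside, world axes, zero at the start; "wrist_torque": the same for the moment, N m; "gripper_width": finger opening in mm; "grasp_force": force on a finger pad.
Only numpy, scipy, OpenCV 4.12 (cv2) and the standard library are available. Lean on these libraries where they do the work, as an engineer would, in place of code of your own. Each camera call takes 0.05 s, during which the arm holds its last target. There are 200 camera calls.

TASK

Open the reclining storage jar: hook the fork of the puller under the brim of its snug stopper, pull straight out along the jar's axis until it pops off, carry it steadily away and lower it gently to stand on its stem on the bare worktop. Then slide the puller out from under it until its fork is quite clear of the stopper, and leave the puller standing on its fork on the worktop. Do not touch the stopper with the fingers, and do not knock the spice jar, the lemon or the small canister about.

Things in the scene. Friction and masses are not known exactly. Their poses are not given: they have to be found in the camera images.
- puller: steel puller, 0.18 kg, loose, standing on its fork. Origin: underside of the fork midway between the prongs; z up, x along the prongs to their open end. Prongs 12 mm wide, z 0 to 8 mm, 48 mm apart, reach to x = 24 mm. A bridge and post (x -56 to -42 mm) join them at the back and carry an arm over the fork (26 mm wide, z 50 to 62 mm, x -56 to 12 mm); 42 mm free between fork and arm
- puller_handle (a point): middle of the puller's dark wooden handle, 93 mm straight above the puller's origin; the handle is 22 mm square, sides along the puller's x and y, z 62 to 125 mm. The strip of worktop round the puller's start, between the sink and the front edge (x 0.41 to 0.49, y -0.15 to 0.08 m), is bare but for the puller and a good place to set things down
- cap: the jar's stopper, pale wood, 0.06 kg. Origin: centre of the stem's foot; z along its axis to the top. Stem 24 mm long, at most 27 mm across; round brim 68 mm across, underside at z = 24 mm, domed top at 38 mm. At first pressed home in the jar, leaning with it 30 degrees from vertical; sprung catches hold it with about 10 N along the axis and let go within 5 mm; out of the neck after 24 mm
- jar: white ceramic jar in a wooden stand, both fixed. Origin: on the worktop under the jar's foot; the jar leans 30 degrees from vertical towards -x of this frame (mouth towards the robot). Down its axis from the rim: neck 40 mm across for 28 mm, then a shoulder widening to 84 mm over the next 20 mm. The brim lies on the rim, the fork goes round the bare neck below it; the stand ends below the shoulder
- jar_mouth (a point): centre of the jar's rim, where the underside of the brim lies while the stopper is in
- spice_jar: spice jar with a red lid, 45 mm across, 106 mm tall, loose; origin at its underside; to be left alone
- lemon: lemon, 71 x 53 x 51 mm, loose; origin at its underside; to be left alone
- small_canister: small cream canister with a knobbed lid, 68 mm across, 90 mm tall, loose; origin at its underside; to be left alone
Things that resemble listed ones, but are neither listed nor needed, are in the scene too. What is shaped like the cap but turquoise is not meant.

How it is judged (in metres and radians):
On the way:
1. the stopper has come off the jar and hangs on the puller, above the height of the jar's rim (height (world z) of cap above 0.18 m and contact force between puller and cap above 0.1 N), for 0.2 s.
At the end, for the whole second after the job is handed in: stopper on its stem and puller on its fork, both on the bare worktop, released, at rest, upright within 9 degrees and down within 6 mm; the fork clear of the stem (stopper's centre over 40 mm ahead of the fork's middle, or over 80 mm from it any way) (height (world z) of cap between -0.006 and 0.006 m and angle between each of cap, puller's own z axis and vertical below 0.15 rad and linear speed of each of cap, puller below 0.02 m/s and height (world z) of puller between -0.006 and 0.006 m and (x of cap in the frame of puller above 0.04 m or horizontal distance between cap and puller above 0.08 m)); the robot touches nothing.
It fails at once if the fingers touch the stopper (contact force between the fingers and cap above 1 N).
It fails at once if the stopper is dropped or flung (faster than 1.2 m/s) (linear speed of cap above 1.2 m/s).
It fails at once if the spice jar, lemon or small canister is moved by more than 30 mm (distance of any of spice_jar, lemon, small_canister from where it was at the start of the episode above 0.03 m).
It also fails if it takes over 54 s, if anything falls off the work surface, if the arm or the gripper's body presses on something with over 40 N, if the wrist force passes 120 N, or if a joint passes its speed limit or range.

## Working session

There is one attempt and no reset: what is moved stays moved. The work goes in short steps, Python scripts to look and compute and a tool call to move; the robot and the scene stay as the last step left them, time stands still between calls to the robot, and variables do not carry over. Pictures are saved under pics/ and viewed, at most 10 in all, crops included, and the job is handed in when it is done.

Besides the shell and the picture viewer there is one more tool, called as name(argument=value, ...) on one line, values as JSON. jog_arm: Moves the arm, as the interface text tells. Its arguments: {"type":"object","properties":{"plan":{"type":"array"}},"required":["plan"]}

```bash
ls; mkdir -p pics; cat > h.py <<'E'
import numpy as np, cv2
from bench import read_state, get_image
from scipy.spatial.transform import Rotation as R
def cloud(d):
    K=np.array(d['intrinsics']);E=np.array(d['extrinsics']);z=d['range_z']
    v,u=np.mgrid[:z.shape[0],:z.shape[1]]
    P=np.stack([(u-K[0,2])/K[0,0]*z,(v-K[1,2])/K[1,1]*z,z],-1)
    W=P@E[:3,:3].T+E[:3,3]; W[z<=0]=np.nan
    return W
def save(n,img): cv2.imwrite(n,cv2.cvtColor(np.ascontiguousarray(img),cv2.COLOR_RGB2BGR))
E
python3 - <<'E'
from h import *
a=get_image('scene');b=get_image('top')
import pickle;pickle.dump((a,b),open('i.pkl','wb'))
save('pics/a.png',cv2.resize(a['img'],(800,600)));save('pics/b.png',cv2.resize(b['img'],(800,600)))
s=read_state();print(s)
for d in(a,b):print(d['extrinsics'],d['intrinsics'])
E
```

```text
pics
{'clock': 0.1, 'joints': array([ 1.56861016e+00,  3.85486865e-01,  6.79115070e-03, -4.31401916e-04,
       -1.19399478e+00, -2.58626732e-01]), 'joint_vel': array([ 4.72752198e-06, -1.93381455e-03,  3.73066788e-03,  8.51160055e-04,
        7.26649457e-04,  8.35193961e-04]), 'joint_efforts': array([-1.28408683e-04, -3.93323672e+01,  1.88926256e+01,  4.19793561e+00,
       -2.62817062e-03,  8.34832065e-06]), 'position': array([161.00004501, 603.38279875, 230.33836853]), 'ee_rot': array([ 9.91498309e-01, -1.30115971e-01, -7.77448669e-05,  9.64945195e-04]), 'contact_force': array([0.67384937, 0.19753943, 0.02376278]), 'wrist_torque': array([-0.0045502 , -0.0108591 , -0.00933219]), 'grasp_force': 0.0, 'gripper_width': 85.77452740533151}
[[ 6.31611555e-01 -3.87657902e-01  6.71407622e-01 -3.03064153e+02]
 [-7.75271917e-01 -3.10780287e-01  5.49880958e-01 -8.12085493e+02]
 [-4.50544481e-03 -8.67834641e-01 -4.96832705e-01  7.17000742e+02]
 [ 0.00000000e+00  0.00000000e+00  0.00000000e+00  1.00000000e+00]] [[355.00372816   0.         258.8875143 ]
 [  0.         355.00372816 192.87299562]
 [  0.           0.           1.        ]]
[[ 9.16080010e-03 -9.90504245e-01  1.37176605e-01  3.88117223e+02]
 [-9.99954819e-01 -8.72604966e-03  3.77030020e-03 -1.57104360e+02]
 [-2.53748849e-03 -1.37204946e-01 -9.90539431e-01  1.14335502e+03]
 [ 0.00000000e+00  0.00000000e+00  0.00000000e+00  1.00000000e+00]] [[372.79018446   0.         246.48822591]
 [  0.         372.79018446 190.23369131]
 [  0.           0.           1.        ]]
```

View pics/a.png

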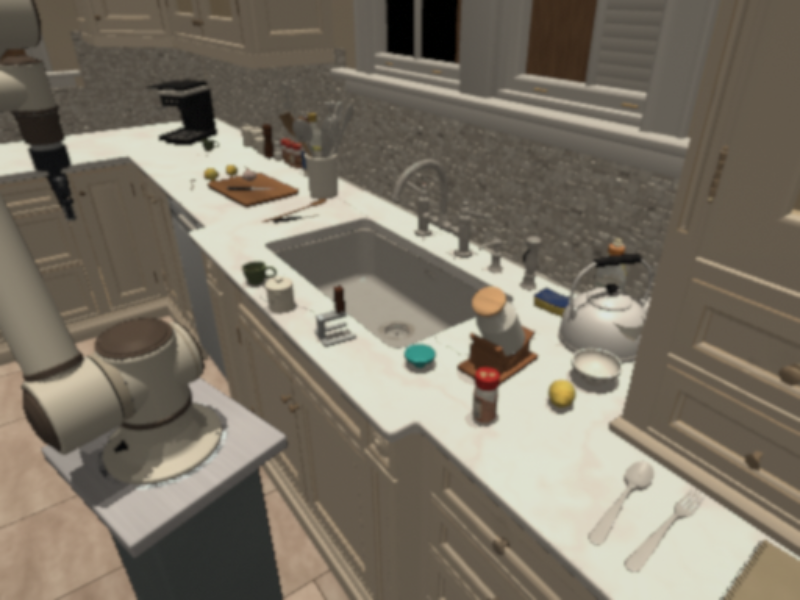

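View pics/b.png

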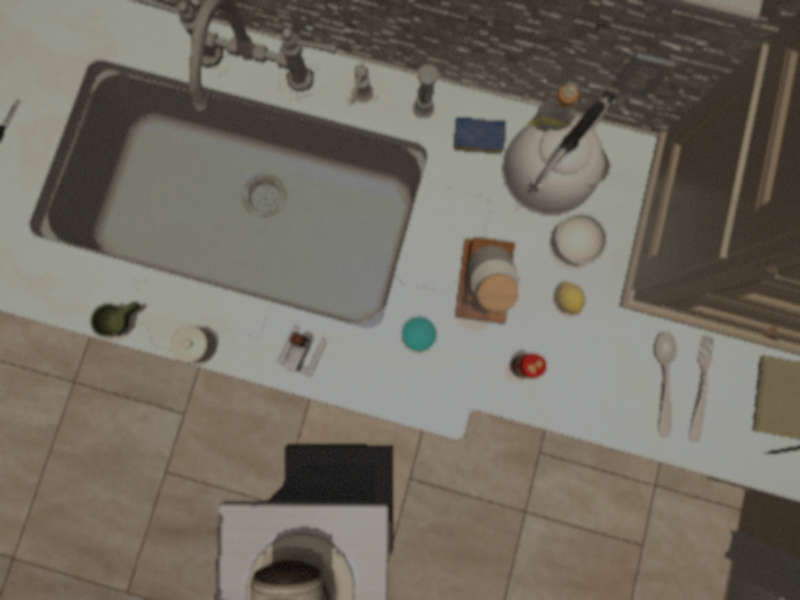

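The puller is at scene (338,315) and top (302,350). The stopper, in pale wood on the leaning white jar, is at scene (489,301) and top (496,293). The turquoise lookalike at top (419,334) isn't the one meant. Next I'll confirm with a crop and measure.

```bash
python3 - <<'E'
from h import *
import pickle;a,b=pickle.load(open('i.pkl','rb'))
c1=cv2.resize(b['img'][195:255,165:225],(400,400),interpolation=cv2.INTER_CUBIC);c2=cv2.resize(b['img'][145:215,285:355],(400,400),interpolation=cv2.INTER_CUBIC)
save('pics/c.png',np.hstack([c1,c2]))
for n,d in(('scene',a),('top',b)):
    W=cloud(d);hsv=cv2.cvtColor(d['img'],cv2.COLOR_RGB2HSV)
    H,S,V=[hsv[...,i].astype(int) for i in range(3)]
    # puller
    m=(W[...,0]>390)&(W[...,0]<500)&(W[...,1]<80)&(W[...,1]>-150)&(W[...,2]>4)
    for lo,hi in((4,14),(40,70),(70,140)):
        q=W[m&(W[...,2]>lo)&(W[...,2]<hi)]
        if len(q):print(n,'pull',lo,len(q),q.mean(0).round(1),q.min(0).round(),q.max(0).round())
    m=(H>5)&(H<25)&(S>80)&(V>100)&(W[...,2]>150)&(W[...,2]<270)&(W[...,0]>400)&(W[...,0]<700)&(W[...,1]<-200)&(W[...,1]>-500)
    q=W[m];c=np.median(q,0);q=q[np.linalg.norm(q-c,axis=1)<50]
    print(n,'cap',len(q),q.mean(0).round(1),q.min(0).round(1),q.max(0).round(1))
    u,s,vt=np.linalg.svd(q-q.mean(0));print(vt[2],s/np.sqrt(len(q)))
    m=(W[...,2]>60)&(W[...,2]<150)&(W[...,0]>400)&(W[...,0]<720)&(W[...,1]<-200)&(W[...,1]>-420)&(S<60)&(V>100)
    q=W[m];print('jarbody',len(q),q.mean(0).round(1),q.min(0).round(1),q.max(0).round(1))
E
```

```text
scene pull 4 151 [432.4  -4.4   7.7] [ 391. -149.    4.] [495.  55.  14.]
scene pull 40 126 [423.4   8.9  58.9] [396. -12.  40.] [460.  32.  69.]
scene pull 70 114 [448.5  -1.9 101.3] [439. -13.  71.] [462.  16. 128.]
scene cap 325 [ 523.1 -344.6  182.6] [ 496.9 -375.1  161.1] [ 554.1 -305.3  199.5]
[-0.52596066  0.00659471  0.85048333] [17.45267016 16.56493677  2.76978762]
jarbody 195 [ 553.5 -367.4  123.7] [ 401.3 -397.7   60.9] [ 641.8 -302.7  150. ]
top pull 4 364 [437.4 -20.4   7. ] [ 390. -150.    4.] [499.  77.  14.]
top pull 40 162 [425.6  12.8  62.2] [400. -13.  44.] [467.  35.  70.]
top pull 70 83 [ 4.533e+02 -4.000e-01  1.181e+02] [442. -11.  74.] [465.  15. 129.]
top cap 491 [ 530.2 -339.   186.5] [ 501.4 -370.2  165.1] [ 561.3 -308.1  200.9]
[-0.46226752  0.08732834  0.88242989] [17.08257733 16.14693936  2.36500517]
jarbody 234 [ 588.  -343.3  130.1] [ 434.5 -410.4   63.8] [ 653.2 -305.   150. ]
```

View pics/c.png

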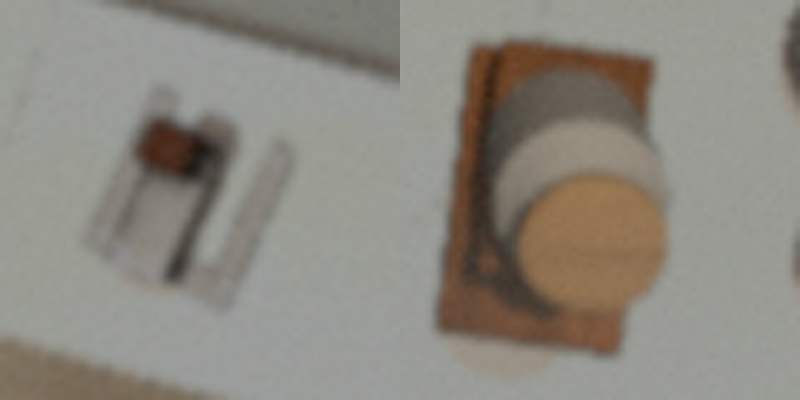

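The right pane shows the tan stopper at crop (590,240) on the white jar, so it's the cap. The left pane shows the puller: its prongs open up-right (yaw about -23°), with the dark handle at (168,145). I'll move over the puller and look from close by.

```bash
cat >> h.py <<'E'
def plan(P1,R1,n=None,s=None):
    """print calls taking tool from now to P1,R1 along a straight line; each call within 95mm/55deg per axis"""
    s=s or read_state();P0=np.array(s['position']);R0=R.from_quat(s['ee_rot'])
    rv=(R0.inv()*R1).as_rotvec()
    n=n or int(max(1,np.ceil(np.abs(R0.inv().apply(np.array(P1)-P0)).max()/97),np.ceil(np.abs(rv).max()/1.0)))
    for k in range(n):
        Ra=R0*R.from_rotvec(rv*k/n)
        d=Ra.inv().apply((np.array(P1)-P0)/n)
        print((d/100).round(3).tolist(),(rv/n/np.radians(60)).round(3).tolist(),'len',np.linalg.norm(d).round())
def down(psi):  # tool x at yaw psi(deg), z down
    return R.from_euler('z',psi,degrees=True)*R.from_quat([1,0,0,0])
E
python3 - <<'E'
from h import *
plan([440,20,260],down(-23))
E
```

```text
[0.7, 0.819, -0.048] [0.0, -0.0, 0.022] len 108.0
[0.719, 0.803, -0.048] [0.0, -0.0, 0.022] len 108.0
[0.738, 0.786, -0.048] [0.0, -0.0, 0.022] len 108.0
[0.756, 0.768, -0.049] [0.0, -0.0, 0.022] len 108.0
[0.774, 0.75, -0.049] [0.0, -0.0, 0.022] len 108.0
[0.791, 0.732, -0.049] [0.0, -0.0, 0.022] len 108.0
```

jog_arm(plan=[[85,[0.35,0.41,-0.02],[0,0,0.01]],[85,[0.7,0.82,-0.05],[0,0,0.02]]])

```text
clock: 0.35
position: [207.8, 505.2, 235.2]
ee_rot: [0.99, -0.14, -0.0, 0.001]
contact_force: [0.7, -0.7, 0.5]
gripper_width: 84.8
grasp_force: 0.0
```

jog_arm(plan=[[85,[0.36,0.4,-0.02],[0,0,0.01]],[85,[0.72,0.8,-0.05],[0,0,0.02]]])

```text
clock: 0.6
position: [254.9, 407.7, 241.0]
ee_rot: [0.989, -0.151, -0.0, 0.0]
contact_force: [2.1, -0.1, 0.4]
gripper_width: 85.2
grasp_force: 0.0
```

jog_arm(plan=[[85,[0.37,0.39,-0.02],[0,0,0.01]],[85,[0.74,0.79,-0.05],[0,0,0.02]]])

```text
clock: 0.85
position: [301.9, 310.4, 246.1]
ee_rot: [0.987, -0.161, -0.0, 0.0]
contact_force: [-0.0, 0.3, 0.0]
gripper_width: 84.7
grasp_force: 0.0
```

jog_arm(plan=[[85,[0.38,0.38,-0.02],[0,0,0.01]],[85,[0.76,0.77,-0.05],[0,0,0.02]]])

```text
clock: 1.1
position: [349.4, 213.3, 251.2]
ee_rot: [0.985, -0.171, -0.0, 0.0]
contact_force: [1.2, -0.1, 0.4]
gripper_width: 85.0
grasp_force: 0.0
```

jog_arm(plan=[[85,[0.38,0.38,-0.02],[0,0,0.01]],[85,[0.77,0.75,-0.05],[0,0,0.02]]])

```text
clock: 1.35
position: [396.4, 116.7, 256.3]
ee_rot: [0.983, -0.182, -0.0, -0.0]
contact_force: [0.3, 1.1, 0.9]
gripper_width: 85.1
grasp_force: 0.0
```

jog_arm(plan=[[85,[0.4,0.37,-0.02],[0,0,0.01]],[85,[0.79,0.73,-0.05],[0,0,0.02]],[85,[0.79,0.73,-0.05],[0,0,0.02]],[85,[0.79,0.73,-0.05],[0,0,0.02]]])

```text
clock: 1.85
position: [443.7, 21.9, 260.9]
ee_rot: [0.981, -0.193, -0.001, 0.0]
contact_force: [-0.3, 0.4, -0.3]
gripper_width: 85.2
grasp_force: 0.0
```

```bash
cat >> h.py <<'E'
def wrist():
    s=read_state();d=get_image('wrist');K=np.array(d['intrinsics']);T=np.array(d['tool_from_camera']);z=d['range_z']
    v,u=np.mgrid[:z.shape[0],:z.shape[1]];x=(u-K[0,2])/K[0,0];y=(v-K[1,2])/K[1,1];r=np.hypot(x,y)+1e-9
    t=np.tan(np.minimum(r,1.5))/r
    P=np.stack([x*t*z,y*t*z,z],-1)
    Rt=R.from_quat(s['ee_rot']).as_matrix()
    W=(P@T[:3,:3].T+T[:3,3])@Rt.T+np.array(s['position']); W[z<=0]=np.nan
    return s,d,W
E
python3 - <<'E'
from h import *
s,d,W=wrist();print(s['position'],R.from_quat(s['ee_rot']).as_matrix().round(3).tolist())
save('pics/d.png',cv2.resize(d['img'],(768,576)))
m=(abs(W[...,0]-445)<80)&(abs(W[...,1])<80)
for lo,hi in((4,14),(50,68),(116,135)):
    q=(m&(W[...,2]>lo)&(W[...,2]<hi))
    pts=W[q];print(lo,len(pts),pts.mean(0).round(1))
    if len(pts)>5:print(cv2.minAreaRect(pts[:,:2].astype(np.float32)))
print(np.nanmedian(W[m&(W[...,2]<6)][:,2]))
E
```

```text
[443.65627067  21.86132372 260.86535854] [[0.926, -0.378, -0.001], [-0.378, -0.926, -0.0], [-0.001, 0.0, -1.0]]
4 1139 [437.6  11.4   7.6]
((440.13824462890625, 8.916610717773438), (72.16846466064453, 78.9186782836914), 66.88995361328125)
50 672 [426.5  16.7  61.6]
((436.45928955078125, 11.098148345947266), (26.075836181640625, 67.89906311035156), 66.58612823486328)
116 506 [456.7   2.5 124. ]
((456.15093994140625, 2.552654266357422), (22.039539337158203, 22.349584579467773), 63.143680572509766)
-0.16209647051050524
```

View pics/d.png

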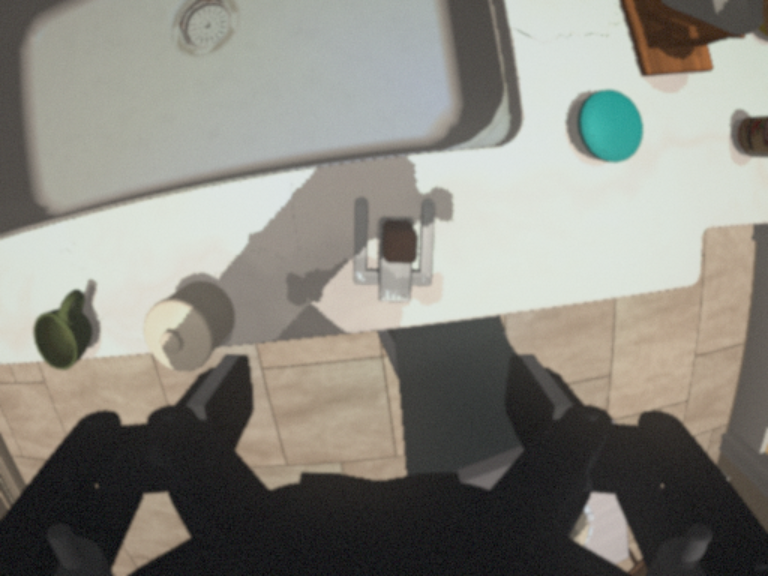

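The wrist view shows the puller with its handle at (398,240) and prongs pointing up. The fitted origin is about (455.5, 2.6) with yaw -23.2°. Next I move over it and go down.

```bash
python3 - <<'E'
from h import *
plan([455.7,2.6,73],down(-23.2),2)
E
```

```text
[0.094, 0.069, 0.94] [0.0, 0.0, 0.009] len 95.0
[0.094, 0.068, 0.94] [0.0, 0.0, 0.009] len 95.0
```

jog_arm(plan=[[70,[0.18,0.13,0.2],[0,0,0.015]],[70,[0.185,0.135,0.6],[0,0,0.017]],[70,[0.185,0.135,0.94],[0,0,0.017]],[70,[0.185,0.135,0.94],[0,0,0.017]]])

```text
clock: 2.4
position: [454.0, 3.2, 165.4]
ee_rot: [0.98, -0.2, -0.003, 0.001]
contact_force: [0.1, 0.3, 0.3]
gripper_width: 69.9
grasp_force: 0.0
```

jog_arm(plan=[[70,[0,0,0.4],[0,0,0]],[70,[0,0,0.7],[0,0,0]],[70,[0,0,0.94],[0,0,0]],[70,[0,0,0.94],[0,0,0]]])

```text
clock: 2.9
position: [456.1, 3.3, 73.5]
ee_rot: [0.98, -0.2, -0.0, 0.0]
contact_force: [-0.2, -0.1, 1.0]
gripper_width: 70.1
grasp_force: 0.0
```

```bash
python3 - <<'E'
from h import *
plan([455.7,2.6,73],down(-23.2),1)
E
```

```text
[-0.001, 0.008, 0.005] [0.001, 0.001, 0.002] len 1.0
```

jog_arm(plan=[[20,[0,0.01,0],[0,0,0]],[10,[0,0.01,0],[0,0,0]],[10,[0,0.01,0],[0,0,0]],[10,[0,0.01,0],[0,0,0]],[10,[0,0.01,0],[0,0,0]],[10,[0,0.01,0],[0,0,0]],[10,[0,0.01,-0.15],[0,0,0]],[10,[0,0.01,-0.5],[0,0,0]],[10,[0,0.01,-0.95],[0,0,0]]])

```text
clock: 4.03
position: [454.4, 1.3, 168.2]
ee_rot: [0.98, -0.201, -0.002, 0.001]
contact_force: [0.9, 0.1, -1.8]
gripper_width: 20.9
grasp_force: 58.9
```

jog_arm(plan=[[10,[0,0,-0.4],[0,0,0.15]],[10,[0,0,-0.7],[0,0,0.3]],[10,[0,0,-0.95],[0,0,0.45]],[10,[0,0,-0.95],[0,0,0.45]]])

```text
clock: 4.53
position: [456.2, 1.8, 264.6]
ee_rot: [0.906, -0.423, 0.001, -0.001]
contact_force: [-0.7, -0.4, -2.3]
gripper_width: 21.3
grasp_force: 59.1
```

```bash
python3 - <<'E'
from h import *
s,d,W=wrist();print(s['position'],s['gripper_width'],s['joints'].round(2))
save('pics/e.png',cv2.resize(d['img'],(768,576)))
b=get_image('top')
for n,W,img in(('w',W,d['img']),('t',cloud(b),b['img'])):
    hsv=cv2.cvtColor(img,cv2.COLOR_RGB2HSV);H,S,V=[hsv[...,i].astype(int) for i in range(3)]
    reg=(W[...,0]>420)&(W[...,0]<680)&(W[...,1]<-230)&(W[...,1]>-430)
    q=W[reg&(H>5)&(H<25)&(S>80)&(W[...,2]>150)&(W[...,2]<230)]
    print(n,'cap',len(q),q.min(0).round(),q.max(0).round())
    q=W[reg&(W[...,2]>5)&(W[...,2]<35)&(H<20)&(S>90)]
    if len(q)>9:print('base',len(q),cv2.minAreaRect(q[:,:2].astype(np.float32)),q[:,2].mean())
E
```

```text
[456.20078751   1.83250566 264.5741029 ] 21.28386683746737 [ 0.36  0.07 -0.33 -0.   -1.17  0.34]Traceback (most recent call last):
  File "<stdin>", line 9, in <module>
    return umr_minimum(a, axis, None, out, keepdims, initial, where)
ValueError: zero-size array to reduction operation minimum which has no identity
```

View pics/e.png

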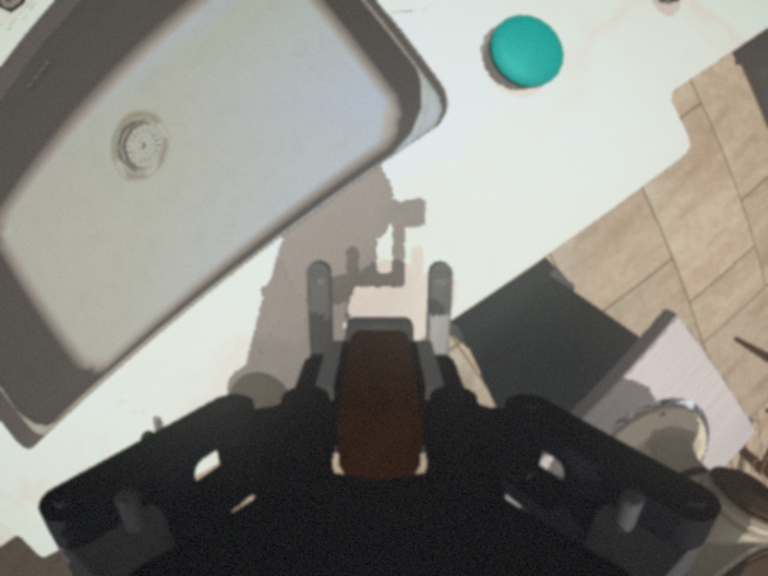

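The puller is held straight, with the fork visible at (320–440, 270–330). Next I go beside the jar and look at it.

```bash
python3 - <<'E'
from h import *
plan([500,-185,320],down(-90),2)
E
```

```text
[0.86, 0.426, -0.291] [0.001, 0.0, 0.333] len 100.0
[0.954, 0.106, -0.291] [0.001, 0.0, 0.333] len 100.0
```

jog_arm(plan=[[10,[0.2,0.1,-0.07],[0,0,0.1]],[10,[0.5,0.25,-0.17],[0,0,0.2]],[10,[0.86,0.43,-0.29],[0,0,0.33]]])

```text
clock: 5.0
position: [476.9, -92.5, 290.3]
ee_rot: [0.819, -0.574, -0.002, 0.001]
contact_force: [0.2, -0.3, -2.0]
gripper_width: 21.8
grasp_force: 59.0
```

jog_arm(plan=[[10,[0.36,0.04,-0.12],[0,0,0.12]],[10,[0.7,0.08,-0.22],[0,0,0.24]],[10,[0.95,0.11,-0.29],[0,0,0.33]],[10,[0.95,0.11,-0.29],[0,0,0.33]],[10,[0.95,0.11,-0.29],[0,0,0.33]]])

```text
clock: 5.62
position: [499.2, -184.5, 319.5]
ee_rot: [0.709, -0.705, -0.002, 0.001]
contact_force: [-0.4, -0.1, -2.2]
gripper_width: 21.3
grasp_force: 59.1
```

```bash
python3 - <<'E'
from h import *
s,d,W=wrist();print(s['position'],s['gripper_width'],s['joints'].round(2))
save('pics/f.png',cv2.resize(d['img'],(768,576)))
np.savez('w1.npz',W=W,img=d['img'],pos=s['position'],q=s['ee_rot'])
b=get_image('top')
for n,W,img in(('w',W,d['img']),('t',cloud(b),b['img'])):
    hsv=cv2.cvtColor(img,cv2.COLOR_RGB2HSV);H,S,V=[hsv[...,i].astype(int) for i in range(3)]
    reg=(W[...,0]>420)&(W[...,0]<680)&(W[...,1]<-230)&(W[...,1]>-430)
    q=W[reg&(H>5)&(H<25)&(S>80)&(W[...,2]>150)&(W[...,2]<230)]
    if len(q):
        print(n,'cap',len(q),q.min(0).round(),q.max(0).round(),q.mean(0).round(1))
        print(np.linalg.svd(q-q.mean(0),full_matrices=False)[2][2])
    for lo,hi in((3,10),(10,20),(20,40)):
        q=W[reg&(W[...,2]>lo)&(W[...,2]<hi)&(H<20)&(S>90)]
        if len(q)>9:print('base',lo,len(q),cv2.minAreaRect(q[:,:2].astype(np.float32)),q[:,2].mean())
E
```

```text
[ 499.22806399 -184.51516734  319.47266606] 21.277955188345338 [-0.05  0.18 -0.06 -0.   -1.34  0.06]
w cap 3116 [ 501. -367.  164.] [ 561. -307.  199.] [ 531.2 -335.4  185.2]
[-0.46697424  0.10667197  0.87781328]
base 10 1297 ((567.6323852539062, -313.50946044921875), (178.38516235351562, 83.72177124023438), 21.199298858642578) 13.683765641886197
base 20 92 ((521.3482666015625, -339.49420166015625), (230.4505615234375, 54.014671325683594), 25.71416664123535) 32.30941095363768
t cap 494 [ 501. -371.  166.] [ 561. -308.  202.] [ 530.2 -338.9  186.4]
[-0.45967432  0.08453732  0.88405484]
base 10 277 ((580.3944091796875, -345.4413146972656), (94.42670440673828, 152.9468994140625), 83.84003448486328) 15.036681056422635
base 20 30 ((499.2012023925781, -340.1296691894531), (185.69190979003906, 32.370018005371094), 28.34683609008789) 30.407336908647213
```

View pics/f.png

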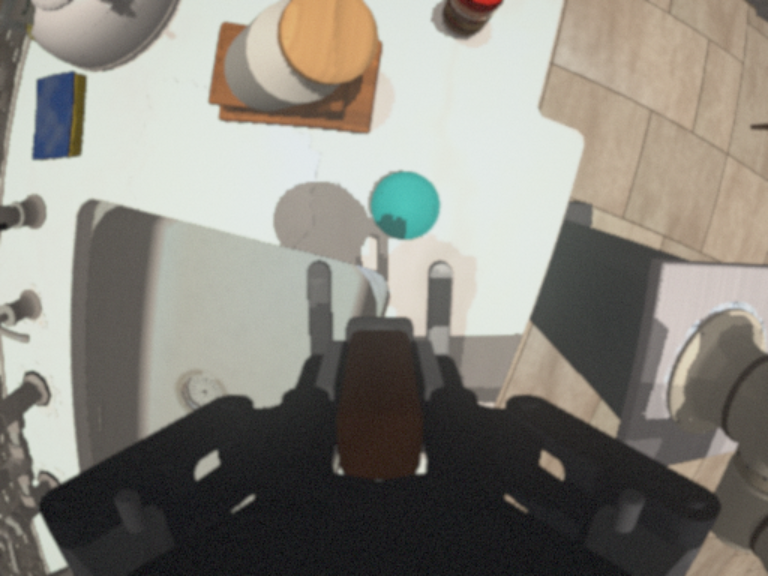

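The stopper is at (329,40), with the stand's near edge running from (220,115) to (370,130) and the fork tips at (320,270) and (440,270). Next I fit the jar's azimuth, the brim centre and the fork's place in the hand.

```bash
python3 - <<'E'
from h import *
D=np.load('w1.npz');W=D['W'];img=D['img'];b=get_image('top')
for n,W,img in(('w',W,img),('t',cloud(b),b['img'])):
    hsv=cv2.cvtColor(img,cv2.COLOR_RGB2HSV);H,S,V=[hsv[...,i].astype(int) for i in range(3)]
    reg=(W[...,0]>420)&(W[...,0]<680)&(W[...,1]<-230)&(W[...,1]>-430)
    q=W[reg&(W[...,2]>9)&(W[...,2]<18)&(H<20)&(S>90)]
    bins=np.arange(510,640,6);e=[]
    for x in bins:
        k=q[abs(q[:,0]-x)<3]
        if len(k)>3:e.append((x,k[:,1].max()))
    e=np.array(e);
    for _ in range(3):
        p=np.polyfit(e[:,0],e[:,1],1);r=abs(np.polyval(p,e[:,0])-e[:,1]);e=e[r<max(2,np.median(r)*2)]
    print(n,'edge yaw',np.degrees(np.arctan(p[0])).round(2),len(e))
    q=W[reg&(H>5)&(H<25)&(S>70)&(W[...,2]>150)&(W[...,2]<230)]
    c=np.median(q,0);q=q[np.linalg.norm(q-c,axis=1)<45]
    for az in(6.2,10):
        t=np.radians(az);a=np.array([-.5*np.cos(t),.5*np.sin(t),.866])
        ex=np.array([.866*np.cos(t),-.866*np.sin(t),.5]);ey=np.cross(a,ex)
        (cx,cy),r=cv2.minEnclosingCircle(np.stack([q@ex,q@ey],1).astype(np.float32))
        h=q@a;rr=np.hypot(q@ex-cx,q@ey-cy)
        top=np.median(h[rr<8]);edge=np.median(h[rr>r-4])
        rim=cx*ex+cy*ey+(top-14)*a
        print(az,'r',round(r,1),'top',top.round(1),'edge',edge.round(1),'slope',np.polyfit((q@ey-cy),h,1)[0].round(3),np.polyfit((q@ex-cx),h,1)[0].round(3),'mouth',rim.round(1))
W=D['W'];T=(W-D['pos'])@R.from_quat(D['q']).as_matrix()
for sg in(1,-1):
    k=T[(T[...,2]>55)&(T[...,2]<85)&(T[...,0]>0)&(T[...,0]<40)&(sg*T[...,1]>15)&(sg*T[...,1]<50)]
    print('prong',len(k),np.percentile(k,[1,50,99],axis=0).round(1).tolist())
E
```

```text
w edge yaw -7.26 22
6.2 r 33.8 top -120.2 edge -124.7 slope -0.058 -0.033 mouth [ 534.5 -340.7  173.1]
10 r 33.8 top -128.9 edge -133.0 slope -0.028 -0.03 mouth [ 534.5 -341.   173.1]
t edge yaw -6.0 15
6.2 r 34.0 top -119.1 edge -123.3 slope -0.034 -0.045 mouth [ 534.  -341.5  174.2]
10 r 34.0 top -127.8 edge -131.7 slope -0.005 -0.044 mouth [ 533.9 -341.8  174.2]
prong 498 [[0.3, 23.9, 65.4], [11.3, 29.5, 67.0], [22.2, 35.9, 73.1]]
prong 472 [[0.3, -35.4, 65.5], [11.4, -29.6, 67.0], [22.4, -24.3, 72.6]]
```

```bash
cat >> h.py <<'E'
t=np.radians(7);A=np.array([-.5*np.cos(t),.5*np.sin(t),np.sqrt(.75)]);JY=np.array([np.sin(t),np.cos(t),0])
M=np.array([534.2,-341.2,173.6]);RJ=R.from_matrix(np.stack([-JY,np.cross(-A,-JY),-A],1))
G=M+61*A-0.7*JY
E
python3 - <<'E'
from h import *
plan(G+95*JY,RJ);print(G+95*JY,RJ.as_quat())
E
```

```text
[0.599, -0.156, 0.942] [0.501, 0.032, 0.12] len 113.0
[ 515.41962146 -243.88588293  226.42754963] [-0.64004182  0.72343567 -0.193844    0.17149869]
```

jog_arm(plan=[[10,[0.1,-0.03,0.15],[0.12,0.01,0.03]],[10,[0.25,-0.07,0.4],[0.25,0.015,0.06]],[10,[0.4,-0.1,0.65],[0.38,0.025,0.09]],[10,[0.55,-0.14,0.85],[0.5,0.03,0.12]],[10,[0.6,-0.155,0.94],[0.5,0.032,0.12]],[10,[0.6,-0.155,0.94],[0.5,0.032,0.12]],[10,[0.6,-0.155,0.94],[0.5,0.032,0.12]]])

```text
clock: 6.65
position: [517.4, -244.7, 228.8]
ee_rot: [-0.64, 0.723, -0.195, 0.172]
contact_force: [0.1, -0.7, -2.1]
gripper_width: 21.1
grasp_force: 59.8
```

```bash
python3 - <<'E'
from h import *
s,d,W=wrist();plan(G+95*JY,RJ,s=s);print('to G');plan(G,RJ,1,s)
save('pics/g.png',cv2.resize(d['img'],(768,576)))
T=(W-s['position'])@R.from_quat(s['ee_rot']).as_matrix()
for sg in(1,-1):
    k=T[(T[...,2]>55)&(T[...,2]<85)&(T[...,0]>0)&(T[...,0]<40)&(sg*T[...,1]>15)&(sg*T[...,1]<50)]
    print('prong',len(k),np.percentile(k,[1,50,99],axis=0).round(1).tolist())
hsv=cv2.cvtColor(d['img'],cv2.COLOR_RGB2HSV);H,S,V=[hsv[...,i].astype(int) for i in range(3)]
m=(H>5)&(H<25)&(S>70)&(np.linalg.norm(W-M,axis=-1)<50)
q=T[m];print('cap in tool',len(q),np.percentile(q,[0.5,50,99.5],axis=0).round(1).tolist())
print('expected cap centre/rim in tool',((M-s['position'])@R.from_quat(s['ee_rot']).as_matrix()).round(1))
n=T[(T[...,0]>60)&(T[...,0]<130)&(abs(T[...,1])<60)&(T[...,2]>66)&(T[...,2]<86)&~m]
print('neck pts',len(n),np.percentile(n,[1,50,99],axis=0).round(1).tolist() if len(n) else '')
E
```

```text
[-0.006, 0.03, 0.01] [-0.002, -0.001, -0.0] len 3.0
to G
[0.944, 0.03, 0.011] [-0.002, -0.001, -0.0] len 94.0
prong 492 [[0.2, 24.2, 65.6], [11.1, 29.7, 67.0], [22.1, 36.0, 72.5]]
prong 469 [[0.3, -35.3, 65.5], [11.4, -29.4, 67.0], [22.2, -24.0, 72.8]]
cap in tool 7877 [[61.8, -28.4, 47.4], [92.4, 3.4, 49.7], [125.0, 35.4, 54.2]]
expected cap centre/rim in tool [93.7  3.1 62.1]
neck pts 0
```

View pics/g.png

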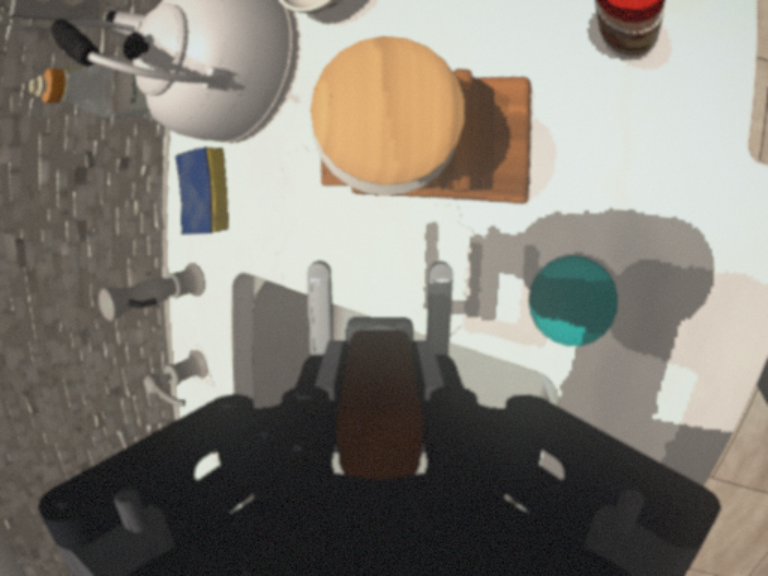

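The stopper's brim is centred at (388,112), level in the tool frame, 3 to 4 mm to tool +y. The fork top lies 5 mm below the underside of the brim. I'm inserting.

jog_arm(plan=[[10,[0.0,0.034,0.01],[0,0,0]],[10,[0.2,0.034,0.01],[0,0,0]],[10,[0.4,0.034,0.01],[0,0,0]],[10,[0.55,0.034,0.01],[0,0,0]],[10,[0.7,0.034,0.01],[0,0,0]],[10,[0.84,0.034,0.01],[0,0,0]],[10,[0.94,0.034,0.01],[0,0,0]],[10,[0.94,0.034,0.01],[0,0,0]],[10,[0.94,0.034,0.01],[0,0,0]]])

```text
clock: 7.82
position: [501.5, -337.5, 224.6]
ee_rot: [-0.639, 0.724, -0.194, 0.172]
contact_force: [0.4, -0.6, -1.5]
gripper_width: 21.3
grasp_force: 59.9
```

```bash
python3 - <<'E'
from h import *
s,d,W=wrist();plan(G,RJ,1,s);print(s['contact_force'],s['wrist_torque'],s['gripper_width'])
T=(W-s['position'])@R.from_quat(s['ee_rot']).as_matrix()
hsv=cv2.cvtColor(d['img'],cv2.COLOR_RGB2HSV);H,S,V=[hsv[...,i].astype(int) for i in range(3)]
m=(H>5)&(H<25)&(S>70)&(np.linalg.norm(W-M,axis=-1)<50)&(T[...,2]>40)
q=T[m];print('cap in tool',len(q),np.percentile(q,[0.5,50,99.5],axis=0).round(1).tolist())
E
```

```text
[0.004, -0.03, -0.004] [-0.0, -0.001, -0.002] len 3.0
[ 0.41849391 -0.61933008 -1.48954023] [0.17733524 1.3454015  0.00191737] 21.302230106920053
cap in tool 4622 [[-15.4, -34.5, 46.0], [12.2, -3.1, 48.3], [33.1, 30.0, 57.4]]
```

The fork is centred round the neck and untouched. With the fork crosswise to the slope, the freed stopper could slide off one prong. So I'll first turn the puller 90° about the jar's axis, which puts its post on the downhill side to catch the brim.

jog_arm(plan=[[10,[0,0,0],[0,0,-0.12]],[10,[0,0,0],[0,0,-0.27]],[10,[0,0,0],[0,0,-0.42]],[10,[0,0,0],[0,0,-0.57]],[10,[0,0,0],[0,0,-0.7]],[10,[0,0,0],[0,0,-0.75]],[10,[0,0,0],[0,0,-0.75]]])

```text
clock: 8.75
position: [501.7, -337.3, 224.8]
ee_rot: [0.868, -0.424, 0.245, -0.084]
contact_force: [0.5, -0.4, -1.5]
gripper_width: 21.7
grasp_force: 59.9
```

jog_arm(plan=[[10,[0,0,0],[0,0,-0.12]],[10,[0,0,0],[0,0,-0.27]],[10,[0,0,0],[0,0,-0.42]],[10,[0,0,0],[0,0,-0.57]],[10,[0,0,0],[0,0,-0.7]],[10,[0,0,0],[0,0,-0.75]],[10,[0,0,0],[0,0,-0.75]]])

```text
clock: 9.62
position: [501.7, -337.6, 224.8]
ee_rot: [0.964, -0.061, 0.259, 0.016]
contact_force: [0.0, 0.7, -1.4]
gripper_width: 21.4
grasp_force: 59.9
```

```bash
python3 - <<'E'
from h import *
s,d,W=wrist();print(s['contact_force'],s['position'],s['gripper_width'],s['joints'].round(2))
plan(M+61*A,RJ*R.from_euler('z',-90,degrees=True),1,s)
T=(W-s['position'])@R.from_quat(s['ee_rot']).as_matrix()
hsv=cv2.cvtColor(d['img'],cv2.COLOR_RGB2HSV);H,S,V=[hsv[...,i].astype(int) for i in range(3)]
m=(H>5)&(H<25)&(S>70)&(np.linalg.norm(W-M,axis=-1)<50)&(T[...,2]>40)
q=T[m];print('cap in tool',len(q),np.percentile(q,[0.5,50,99.5],axis=0).round(1).tolist())
save('pics/i.png',cv2.resize(d['img'],(768,576)))
E
```

```text
[ 0.03871708  0.65868121 -1.4208831 ] [ 501.66648486 -337.59201367  224.76827114] 21.443256594701502 [-0.4   0.17 -0.32 -0.25 -0.59  2.02]
[0.028, -0.004, -0.003] [0.001, -0.001, -0.003] len 3.0
cap in tool 4846 [[-13.8, -32.3, 46.2], [13.8, -0.7, 48.3], [35.7, 31.5, 54.7]]
```

View pics/i.png

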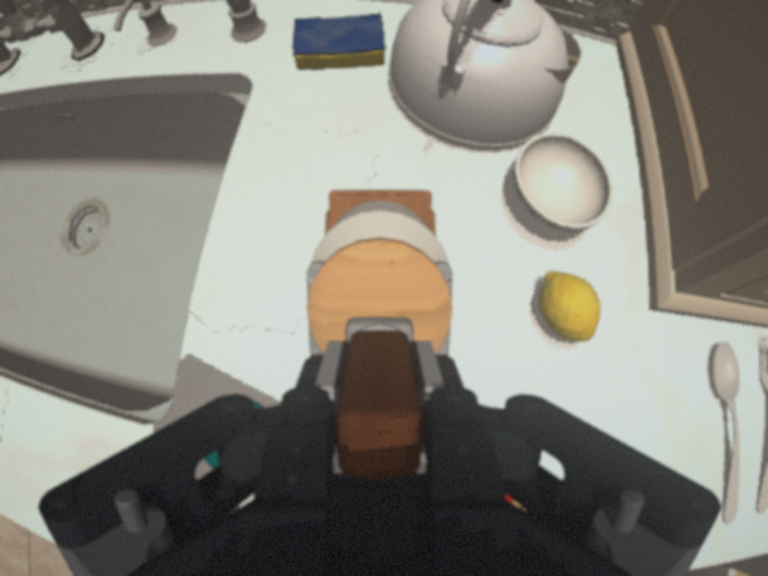

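The fork sits round the neck, with its tips at (316,270) and (445,270) and the stopper centred between them. I'm pulling out slowly along the axis.

jog_arm(plan=[[10,[0.02,0,-0.02],[0,0,0]],[10,[0.02,0,-0.04],[0,0,0]],[10,[0.02,0,-0.06],[0,0,0]],[10,[0.02,0,-0.075],[0,0,0]],[10,[0.02,0,-0.09],[0,0,0]],[10,[0.02,0,-0.105],[0,0,0]],[10,[0.02,0,-0.12],[0,0,0]],[10,[0.02,0,-0.14],[0,0,0]],[10,[0.02,0,-0.16],[0,0,0]]])

```text
clock: 10.8
position: [495.2, -336.5, 238.4]
ee_rot: [0.964, -0.06, 0.258, 0.015]
contact_force: [2.8, -1.4, -6.0]
gripper_width: 21.5
grasp_force: 61.3
```

```bash
cat > cap.py <<'E'
from h import *
def capt(n=None,zlo=25):
    s,d,W=wrist()
    T=(W-s['position'])@R.from_quat(s['ee_rot']).as_matrix()
    hsv=cv2.cvtColor(d['img'],cv2.COLOR_RGB2HSV);H,S,V=[hsv[...,i].astype(int) for i in range(3)]
    m=(H>5)&(H<25)&(S>70)&(np.abs(T[...,:2]).max(-1)<70)&(T[...,2]>zlo)&(T[...,2]<110)&(T[...,0]>-35)
    q=T[m];print('cap in tool',len(q),np.percentile(q,[0.5,50,99.5],axis=0).round(1).tolist())
    print('F',s['contact_force'].round(1),'pos',s['position'].round(1),s['gripper_width'].round(1),s['joints'].round(2))
    if n:save(n,cv2.resize(d['img'],(768,576)))
    return s
if __name__=='__main__':capt()
E
python3 cap.py
```

```text
cap in tool 4566 [[-15.4, -32.8, 52.0], [11.8, -0.7, 54.2], [33.6, 31.6, 60.9]]Traceback (most recent call last):
  File "cap.py", line 11, in <module>
    if __name__=='__main__':capt()
                            ~~~~^^
  File "cap.py", line 8, in capt
    print('F',s['contact_force'].round(1),'pos',s['position'].round(1),s['gripper_width'].round(1),s['joints'].round(2))
                                                                       ^^^^^^^^^^^^^^^^^^^^^^^^
AttributeError: 'float' object has no attribute 'round'
```

The stopper has come about 9 mm with the fork, so the catches have let go. I'm drawing it fully out.

jog_arm(plan=[[10,[0,0,-0.03],[0,0,0]],[10,[0,0,-0.06],[0,0,0]],[10,[0,0,-0.1],[0,0,0]],[10,[0,0,-0.14],[0,0,0]],[10,[0,0,-0.18],[0,0,0]],[10,[0,0,-0.24],[0,0,0]],[10,[0,0,-0.3],[0,0,0]],[10,[0,0,-0.37],[0,0,0]],[10,[0,0,-0.42],[0,0,0]],[10,[0,0,-0.45],[0,0,0]]])

```text
clock: 12.1
position: [472.9, -334.3, 279.0]
ee_rot: [0.964, -0.06, 0.259, 0.016]
contact_force: [0.2, 0.8, -2.5]
gripper_width: 21.0
grasp_force: 61.6
```

```bash
sed -i "s/s\['gripper_width'\].round(1)/s['gripper_width']/" cap.py; python3 - <<'E'
from cap import *
s=capt()
p=s['position'];Rn=R.from_quat(s['ee_rot'])
f=p+Rn.apply([0,0,70]) # fork
Rv=down(-10)
plan(f+[-25,0,25]+np.array([0,0,70]),Rv,1,s)
E
```

```text
cap in tool 4233 [[-17.9, -32.7, 52.1], [10.1, -0.7, 54.2], [30.7, 31.7, 62.6]]
F [ 0.2  0.8 -2.5] pos [ 472.9 -334.3  279. ] 20.975114933004473 [-0.42  0.08 -0.29 -0.23 -0.71  2.  ]
[0.261, 0.031, -0.246] [-0.013, -0.501, 0.047] len 36.0
```

jog_arm(plan=[[10,[0.02,0.0,-0.02],[0,-0.04,0]],[10,[0.06,0.01,-0.06],[0,-0.11,0.01]],[10,[0.1,0.01,-0.1],[0,-0.2,0.02]],[10,[0.15,0.02,-0.14],[-0.01,-0.29,0.03]],[10,[0.2,0.025,-0.19],[-0.01,-0.38,0.04]],[10,[0.24,0.03,-0.23],[-0.01,-0.46,0.045]],[10,[0.26,0.03,-0.245],[-0.013,-0.5,0.047]],[10,[0.26,0.03,-0.245],[-0.013,-0.5,0.047]]])

```text
clock: 13.15
position: [484.0, -338.5, 312.0]
ee_rot: [0.996, -0.087, 0.001, -0.0]
contact_force: [0.0, 0.5, -2.2]
gripper_width: 21.3
grasp_force: 61.6
```

```bash
python3 - <<'E'
from cap import *
s=capt()
print(R.from_quat(s['ee_rot']).as_matrix().round(3).tolist())
plan([455,-110,230],down(-90),3,s)
E
```

```text
cap in tool 3799 [[-18.6, -32.8, 52.0], [8.4, -0.7, 54.2], [27.6, 31.8, 61.0]]
F [ 0.   0.5 -2.2] pos [ 484.  -338.5  312. ] 21.26590256777421 [-0.34  0.28  0.06 -0.   -1.35  1.73]
[[0.985, -0.174, 0.001], [-0.174, -0.985, 0.0], [0.001, -0.0, -1.0]]
[-0.228, -0.733, 0.273] [-0.0, -0.0, 0.444] len 82.0
[-0.533, -0.553, 0.273] [-0.0, -0.0, 0.444] len 82.0
[-0.724, -0.255, 0.273] [-0.0, -0.0, 0.444] len 82.0
```

The stopper stands upright on the fork. I'm carrying it to the strip.

jog_arm(plan=[[10,[-0.03,-0.1,0.04],[0,0,0.06]],[10,[-0.08,-0.25,0.09],[0,0,0.15]],[10,[-0.13,-0.42,0.16],[0,0,0.26]],[10,[-0.18,-0.58,0.22],[0,0,0.36]],[10,[-0.23,-0.73,0.27],[0,0,0.44]]])

```text
clock: 13.82
position: [472.3, -262.1, 285.7]
ee_rot: [0.949, -0.314, 0.001, -0.0]
contact_force: [1.4, -0.6, -2.4]
gripper_width: 21.2
grasp_force: 61.6
```

jog_arm(plan=[[10,[-0.1,-0.11,0.05],[0,0,0.09]],[10,[-0.21,-0.22,0.11],[0,0,0.18]],[10,[-0.32,-0.33,0.16],[0,0,0.27]],[10,[-0.43,-0.44,0.22],[0,0,0.36]],[10,[-0.53,-0.55,0.27],[0,0,0.44]]])

```text
clock: 14.45
position: [462.3, -186.5, 258.8]
ee_rot: [0.853, -0.522, 0.001, -0.001]
contact_force: [-0.1, 0.4, -2.7]
gripper_width: 21.3
grasp_force: 61.6
```

jog_arm(plan=[[10,[-0.15,-0.05,0.05],[0,0,0.09]],[10,[-0.3,-0.1,0.11],[0,0,0.18]],[10,[-0.45,-0.15,0.16],[0,0,0.28]],[10,[-0.58,-0.2,0.22],[0,0,0.37]],[10,[-0.68,-0.23,0.26],[0,0,0.43]],[10,[-0.71,-0.25,0.27],[0,0,0.44]],[10,[-0.71,-0.25,0.27],[0,0,0.44]],[10,[-0.71,-0.25,0.27],[0,0,0.44]]])

```text
clock: 15.45
position: [452.9, -112.7, 231.9]
ee_rot: [0.712, -0.702, 0.001, -0.0]
contact_force: [-0.6, 0.5, -3.1]
gripper_width: 21.3
grasp_force: 61.6
```

```bash
python3 - <<'E'
from cap import *
s=capt('pics/j.png')
print(R.from_quat(s['ee_rot']).as_matrix().round(3).tolist())
plan([452,-115,95],down(-90),2,s)
E
```

```text
cap in tool 3809 [[-18.8, -32.1, 52.0], [8.0, 0.1, 54.2], [27.2, 32.1, 60.3]]
F [-0.6  0.5 -3.1] pos [ 452.9 -112.7  231.9] 21.26082352738072 [ 0.11  0.11 -0.36  0.   -1.1  -0.09]
[[0.014, -1.0, 0.001], [-1.0, -0.014, -0.0], [0.0, -0.001, -1.0]]
[0.011, 0.005, 0.685] [-0.001, -0.0, 0.007] len 68.0
[0.011, 0.005, 0.685] [-0.001, -0.0, 0.007] len 68.0
```

View pics/j.png

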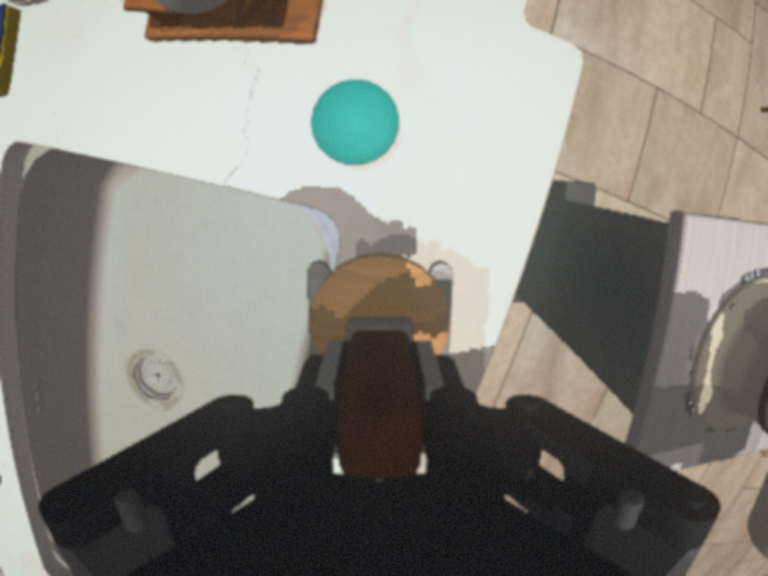

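The stopper (380,305) rides level on the fork, and the puller is over the strip. I'm lowering it gently.

jog_arm(plan=[[10,[0,0,0.1],[0,0,0.01]],[10,[0.01,0.0,0.3],[0,0,0.015]],[10,[0.01,0.0,0.5],[0,0,0.015]],[10,[0.01,0.0,0.7],[0,0,0.015]],[10,[0.01,0.0,0.85],[0,0,0.015]],[10,[0.01,0.0,0.95],[0,0,0.015]],[10,[0.01,0.0,0.99],[0,0,0.015]]])

```text
clock: 16.38
position: [452.6, -113.5, 132.0]
ee_rot: [-0.706, 0.708, 0.0, -0.0]
contact_force: [-0.5, 0.5, -2.0]
gripper_width: 21.4
grasp_force: 61.5
```

jog_arm(plan=[[10,[0,0,0.05],[0,0,0]],[10,[0,0,0.13],[0,0,0]],[10,[0,0,0.22],[0,0,0]],[10,[0,0,0.3],[0,0,0]],[10,[0,0,0.36],[0,0,0]],[10,[0,0,0.39],[0,0,0]],[10,[0,0,0.41],[0,0,0]],[10,[0,0,0.43],[0,0,0]],[10,[0,0,0.45],[0,0,0]]])

```text
clock: 17.5
position: [453.2, -113.4, 87.9]
ee_rot: [-0.706, 0.708, -0.001, 0.0]
contact_force: [-0.1, -0.8, -2.1]
gripper_width: 21.6
grasp_force: 61.5
```

```bash
python3 - <<'E'
from cap import *
s=capt()
print(R.from_quat(s['ee_rot']).as_matrix().round(3).tolist())
E
```

```text
cap in tool 3794 [[-18.1, -32.1, 49.2], [8.5, 0.1, 51.5], [27.3, 31.9, 58.9]]
F [-0.1 -0.8 -2.1] pos [ 453.2 -113.4   87.9] 21.58708615335041 [ 0.1   0.29 -0.56  0.   -0.72 -0.11]
[[-0.002, -1.0, 0.001], [-1.0, 0.002, -0.0], [0.0, -0.001, -1.0]]
```

The stopper has landed. I'm easing the fork down, then sliding it back.

jog_arm(plan=[[10,[0,0,0.04],[0,0,0]],[10,[0,0,0.08],[0,0,0]],[10,[0,0,0.1],[0,0,0]],[10,[0,0,0.1],[0,0,0]],[10,[-0.05,0,0.1],[0,0,0]],[10,[-0.15,0,0.1],[0,0,0]],[10,[-0.28,0,0.1],[0,0,0]],[10,[-0.42,0,0.1],[0,0,0]],[10,[-0.56,0,0.1],[0,0,0]],[10,[-0.68,0,0.1],[0,0,0]]])

```text
clock: 18.8
position: [453.0, -44.3, 77.7]
ee_rot: [-0.707, 0.708, -0.0, 0.0]
contact_force: [-0.4, -0.8, -1.2]
gripper_width: 21.1
grasp_force: 61.6
```

jog_arm(plan=[[10,[0,0,0],[0,0,0]],[10,[0,0,0.01],[0,0,0]],[10,[0,0,0.02],[0,0,0]],[10,[0,0,0.03],[0,0,0]]])

```text
clock: 19.3
position: [452.9, -45.7, 74.6]
ee_rot: [-0.706, 0.708, -0.0, 0.0]
contact_force: [-2.1, 1.0, 7.5]
gripper_width: 21.0
grasp_force: 62.9
```

```bash
python3 - <<'E'
from cap import *
s=capt('pics/k.png');print(s['wrist_torque'])
_,d,W=wrist();
m=(abs(W[...,0]-450)<60)&(W[...,1]<-70)&(W[...,1]>-170)&(W[...,2]>25)&(W[...,2]<60)
q=W[m];print(len(q),q.mean(0),np.percentile(q,[1,99],axis=0))
E
```

```text
cap in tool 5868 [[29.0, -32.7, 35.7], [53.0, -0.6, 37.8], [69.7, 31.5, 42.2]]
F [-2.1  1.   7.5] pos [452.9 -45.7  74.6] 20.952503287374487 [ 0.26  0.29 -0.6   0.   -0.67 -0.26]
[ 0.34528533  0.47351241 -0.06785785]
9045 [ 453.23479541 -107.53140057   36.29566847] [[ 422.00700399 -138.3731739    32.33920026]
 [ 484.33751529  -76.05385765   38.7619408 ]]
```

View pics/k.png

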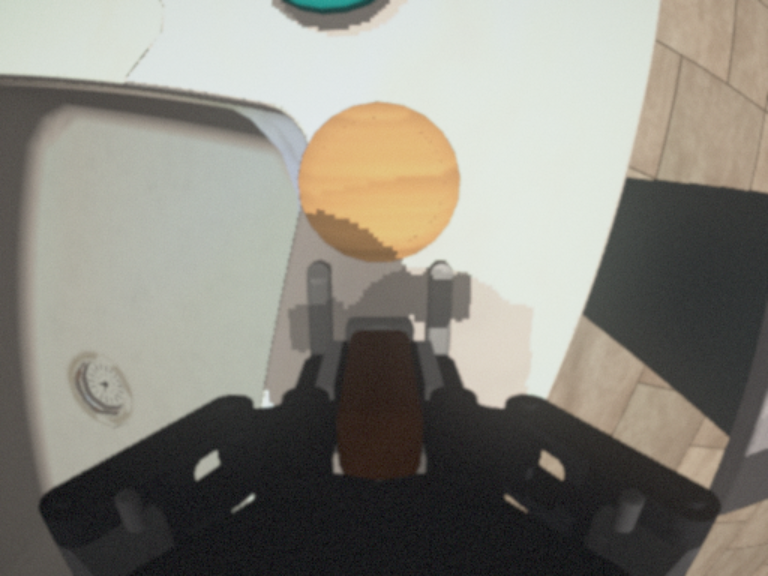

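The stopper stands upright at (380,182), with its centre at (453,-107.5), top at 38 mm and 62 mm ahead of the fork. The fork is clear and on the worktop. I'm releasing and rising.

jog_arm(plan=[[24,[0,0,0],[0,0,0]],[30,[0,0,0],[0,0,0]],[50,[0,0,0],[0,0,0]],[50,[0,0,0],[0,0,0]],[50,[0,0,0],[0,0,0]],[50,[0,0,-0.15],[0,0,0]],[50,[0,0,-0.4],[0,0,0]],[50,[0,0,-0.7],[0,0,0]],[50,[0,0,-0.95],[0,0,0]]])

```text
clock: 20.52
position: [453.0, -45.3, 170.8]
ee_rot: [-0.706, 0.708, -0.0, 0.0]
contact_force: [0.4, -0.2, -0.2]
gripper_width: 50.1
grasp_force: 0.0
```

jog_arm(plan=[[50,[0,0,-0.3],[0,0,0]],[50,[0,0,-0.6],[0,0,0]],[50,[0,0,-0.6],[0,0,0]],[50,[0,0,-0.6],[0,0,0]],[50,[0,0,-0.6],[0,0,0]]])

```text
clock: 21.15
position: [452.2, -45.5, 228.6]
ee_rot: [-0.706, 0.708, 0.0, -0.001]
contact_force: [0.3, -1.2, -0.3]
gripper_width: 49.8
grasp_force: 0.0
```

```bash
python3 - <<'E'
from h import *
s,d,W=wrist();print(s['position'],s['contact_force'],s['gripper_width'])
m=(abs(W[...,0]-450)<60)&(W[...,1]<60)&(W[...,1]>-170)
for lo,hi in((4,12),(30,44),(54,68),(116,135)):
    q=W[m&(W[...,2]>lo)&(W[...,2]<hi)];print(lo,len(q),q[:,2].mean().round(1) if len(q) else '',cv2.minAreaRect(q[:,:2].astype(np.float32)) if len(q)>4 else '')
E
```

```text
[452.23986252 -45.46066629 228.58432401] [ 0.32732622 -1.17132014 -0.3008541 ] 49.80611033353483
4 1306 7.7 ((453.18115234375, -28.563716888427734), (79.4244155883789, 72.3345947265625), 89.85550689697266)
30 2736 36.3 ((453.1313171386719, -107.0849609375), (65.30345153808594, 66.84500122070312), 89.64347839355469)
54 634 61.6 ((453.3677673339844, -23.19589614868164), (25.8370361328125, 67.92806243896484), 0.011216732673346996)
116 617 123.9 ((453.1507568359375, -44.953399658203125), (20.74897575378418, 21.95043182373047), 89.97541809082031)
```

Both stand upright and clear of each other.

```bash
python3 -c "from bench import job_done;print(job_done())"
```

```text
the job is handed in; nothing more can be done
None
```

The stopper is off the jar and standing on its stem on the worktop, with the puller released on its fork about 62 mm behind it; I handed the job in at about 21 s, and no verdict came back.

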